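Pin a gear on a robot axle with an R-clip

ROBOT

A 6-joint arm with a two-finger parallel gripper is mounted at the origin on the work surface. World frame = base frame: x ahead of the robot, y to its left, z up, the work surface at z = 0. Lengths are in m, angles in rad, forces in N, time in s.
With the tool pointing down it reaches from about 0.35 to 0.975 m from the base axis. Payload 4.9 kg.
Tool frame: the origin (TCP) lies on the centre line of the jaws, within the pads' length; the fingertips stand 8 mm ahead of it and the grasp point (between the pads) lies 11 mm behind it; z points along the fingers, y is the direction in which the jaws open and shut (so a half turn about z gives the same grasp; the last joint's range is limited). The gripper opens to 85 mm and grips with 20 to 120 N. Pads are 22 mm wide; open, the fingers measure 114 mm over their backs; the gripper's body (76 mm by 85 mm) begins 54 mm behind the grasp point. The pads swing forward as they close: fully open they stand 13 mm farther back than shut.
Start: joints at [1.118, 0.053, 1.613, -0, 1.476, -0.119], TCP at [0.205, 0.59, 0.239] pointing down, gripper open.
Joint ranges: [-3.01, 3.01], [-1.01, 2.22], [0.06, 2.58], [-1.02, 4.17], [0.09, 2.62], [-3.14, 3.14]. Speed limits (rad/s): [2.57, 2.57, 3.14, 3.14, 3.14, 3.14].

INTERFACE

Orientations are given as a rotation vector (axis times angle).
In Python, from station import get_obs, get_image, calibration, finish_job gives the robot as it stands. The module is installed in compiled form; this text tells all that it offers.
- The arm moves only by the shell command python3 -m jog 'ROWS' [FORCE]. ROWS is JSON, a list of rows, each a list of 7 numbers: the shift along the tool's x, y, z in cm, then the turn, a rotation vector about the tool's x, y, z in rad, then the closure in counts, from 0 (fully open) to 255 (shut). In form: [[dx, dy, dz, ax, ay, az, jaw], ...]. A call has 1 to 8 rows; each row is the pose to reach, as a shift and turn from the pose measured when the call began, along the tool's axes at that moment; what a row does not reach only later rows make up. A row lasts 1/12 s, in which the tool goes at most 41.7 mm and 7.16 degrees, less where a joint would pass 70% of its speed; a pose out of reach is approached as far as the arm can. A call with a gripper value outside its range is refused whole. The fingers move at their own pace and stop on an object; FORCE is the grip in N (left out, the last holds). Time passes only in rows, so rows that repeat a pose let the fingers close. It gives the time, the measured TCP pose, the force and the opening at its end, in the units of the state.
- get_obs(): the state, without advancing time (a new reading comes with each control period).
- get_image(name): name is "scene" or "top"; returns the picture (480x640x3 uint8, red, green, blue); there is no depth.
- calibration(name): a dict with "vfov" (degrees; the focal length in pixels is half the picture's height over the tangent of half this angle, whatever the lens; pixels are square), "cx", "cy" (the principal point, pixels), "dist_coeffs" ([k1, k2, p1, p2, k3] as OpenCV has them; the pictures are not rectified), "R" (3x3) and "t" (3): a world point X has camera coordinates R X + t. Camera axes: x right, y down, z forward; pixel columns grow to the right and rows downward; lengths in m; the calibration is good to about 2 mm. A picture is of the moment at which its call begins. calibration takes no time and is no camera call.
- finish_job(): hands the job in, once; it reports no verdict.
The state is a dict: "t": time; "q": joint angles; "dq": joint speeds; "effort": joint torques, N m; "tool_pos": TCP position; "tool_rot": TCP orientation; "contact_force": force on the tool from outside, world axes, zero at the start; "wrist_torque": the same for the moment, N m; "opening": finger opening in m.
Only numpy, scipy, OpenCV 4.12 (cv2) and the standard library are available. Lean on these libraries where they do the work, as an engineer would, in place of code of your own. Each camera call takes 0.05 s, during which the arm holds its last target. There are 200 camera calls.

TASK

Press the big green gear down its upright axle until it is fully home on its bearing. Then take the red-handled R-clip and push its straight leg through the cross-hole of the axle until the bent leg snaps over the shaft and the red nose rests on it, and let go. Feel for the hole's height, never load the gear or the axle with more than 60 N, and leave the cup, the spare gear and the screwdriver alone.

Things in the scene. Friction and masses are not known exactly. Their poses are not given: they have to be found in the camera images.
- stand: Fixed gearbox corner, an axle upright on two aluminium beams (150 x 25 x 12 mm, along x at y = +-45 mm). Origin on the bench (z = 0) under the axle; z is the axle's line, up; x is the direction of the axle's cross-hole. Black bearing 44 mm across, top 26 mm above the bench. The axle, plain steel, 20 mm across, does not turn.
- hole_nominal (a point): The cross-hole's centre as drawn, on the axle's line, 78 mm above the bench; axes as stand. Hole 8 mm wide, 7 mm high, mouths chamfered 0.8 mm, right through along x: the clip may come from either end, bent leg on either side. The axle and so the true hole stand up to 10 mm higher or lower at each start; no reading tells by how much.
- top_nominal (a point): Centre of the axle's flat top as drawn, 100 mm above the bench. The true top is up to 10 mm higher or lower (like the hole) and can be felt from above: the true hole's centre is always 22 mm under the true top. The axle is stiff in its bearing and keeps its height under the forces of this job.
- gear (a joint): How far the big green gear has been slid down the axle, in m: 0 is highest, 0.028 is home on the bearing. Disc 100 mm across, 12 mm thick; on top of it a hub 32 mm across, 18 mm high, which is in the way of the clip while raised. It does not turn, stays where it is left, and slides under about 4 N, pressed anywhere on its upper face.
- gear_face (a point): Point on the axle's line at the level of the gear disc's upper face (the flat beside the hub): 66 mm above the bench with joint gear at 0, 38 mm when home; the hub's top is 18 mm above it.
- clip: The R-clip; origin at the centre of its red grip, x along the straight leg. It lies flat, level, on an aluminium beam offcut (75 x 18 mm, 25 mm high) and points along it. Grip block: x -22 to +14 mm, 20 mm wide (y), 18 mm high (z); before it a red nose 14 mm wide, 16 mm high reaches to x = 32 mm. Mass 50 to 90 g.
- clip_grip (a point): Centre of the red grip block, the place to hold it; same as clip.
- clip_seat (a point): Point on the axis of the straight leg 42 mm ahead of clip_grip: it lies on the axle's line when the clip is fully pushed on, the nose touching the axle. Axes as the clip's.
- clip_tip (a point): Square-cut end of the straight leg, 80 mm ahead of clip_grip; the leg is a straight steel wire 5 mm thick on the clip's axis y = z = 0.
- clip_bend (a point): Inmost place of the bent leg, a sprung 5 mm wire on the clip's +y side: from the nose it bows out to y = 15 mm at x = 36 mm, comes in here to x = 49, y = 7.5 mm (its middle), flares to y = 16.5 mm at x = 65 mm. It gives 5 mm to ride over the axle and snaps in past its widest place; pushing it over takes about 5 to 20 N, against which the grip must be held firmly.
- cup_mid (a point): Centre of a red plastic cup, 72 mm across, 95 mm high; leave alone.
- spare_mid (a point): Centre of a small spare green gear lying flat, 72 mm across, 22 mm high with its hub; leave alone.
- driver: Screwdriver lying on the bench; leave alone.
Not all that is in view belongs to the job. There is more than one size of the stand; the one meant has the size given above.

How it is judged:
By the outcome, as a careful person would: the job done as asked, in the order asked, and still so for the second after the job is handed in, with the robot touching nothing.
It also fails if it takes over 58 s, if anything falls off the work surface, if the arm or the gripper's body presses on something with over 40 N, if the wrist force passes 120 N, or if a joint passes its speed limit or range.

## Working session

There is one attempt and no reset: what is moved stays moved. The work goes in short steps, Python scripts to look and compute and a shell command to move; the robot and the scene stay as the last step left them, time stands still between calls to the robot, and variables do not carry over. Pictures are saved under pics/ and viewed, about 8 in all and at most 12, crops included, and the job is handed in when it is done.

```bash
mkdir -p pics; cat > h.py <<'E'
import numpy as np, cv2
from station import *
from scipy.spatial.transform import Rotation as Ro
def K(n):
    c=calibration(n); f=240/np.tan(np.radians(c["vfov"])/2)
    return np.array([[f,0,c["cx"]],[0,f,c["cy"]],[0,0,1.]]),np.array(c["dist_coeffs"],float),np.array(c["R"]),np.array(c["t"])
def proj(n,X):
    k,d,R,t=K(n); return cv2.projectPoints(np.atleast_2d(np.array(X,float)),cv2.Rodrigues(R)[0],t,k,d)[0].reshape(-1,2)
def ray(n,uv):
    k,d,R,t=K(n); p=cv2.undistortPoints(np.array(uv,float).reshape(-1,1,2),k,d).reshape(-1,2)
    D=np.c_[p,np.ones(len(p))]@R; return -R.T@t,D
def atz(n,uv,z):
    o,D=ray(n,uv); return o+D*((z-o[2])/D[:,2])[:,None]
def snap(n,f):
    im=get_image(n)[:,:,::-1].copy(); cv2.imwrite('pics/'+f,im); return im
def st():
    o=get_obs(); return o
def delta(target,rot=None):
    o=get_obs(); R=Ro.from_rotvec(o["tool_rot"]); d=R.inv().apply(np.array(target)-o["tool_pos"])*100
    r=(R.inv()*rot).as_rotvec() if rot is not None else None
    return d.round(2),r
E
python3 - <<'E'
from h import *
for n in("scene","top"):
    snap(n,n+"0.png"); k,d,R,t=K(n); print(n,k[0,0],-R.T@t,R[2],d)
o=get_obs();print(o["t"],o["tool_pos"],Ro.from_rotvec(o["tool_rot"]).as_matrix().round(3),o["opening"],o["contact_force"])
E
```

```text
scene 539.5250913121774 [0.85753373 0.57712513 1.02586556] [-0.33260361 -0.43893843 -0.8346903 ] [-0.08585342  0.          0.          0.          0.        ]
top 441.6912090610288 [0.39390742 0.06508703 0.96779934] [ 0.09618634  0.02892129 -0.99494309] [0.01808407 0.         0.         0.         0.        ]
0.1 [0.20453377 0.58999192 0.2381705 ] [[-0.945  0.328 -0.001]
 [ 0.328  0.945 -0.002]
 [ 0.    -0.002 -1.   ]] 0.08579257161682834 [-0.18071859 -0.05390603  0.06881568]
```

View pics/scene0.png

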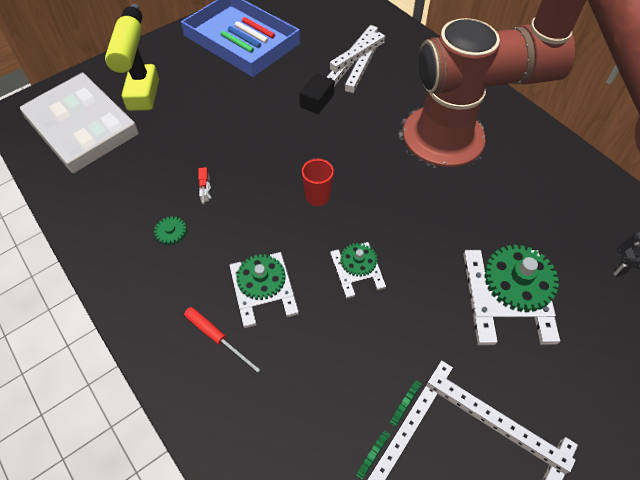

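View pics/top0.png

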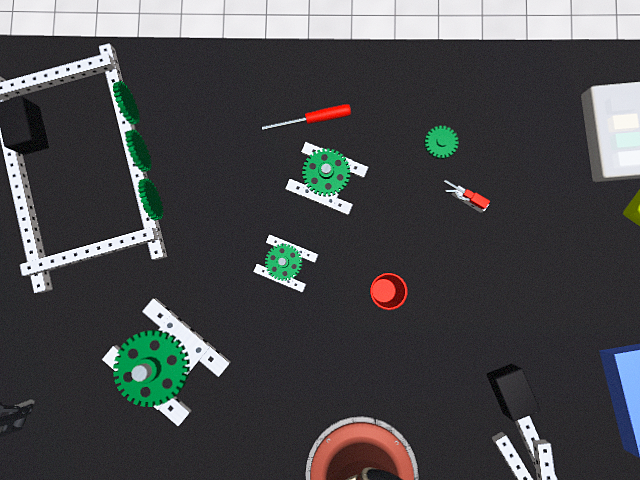

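Candidates for the stand: large (145,370), medium (327,172) and small (283,262) in top. The medium one's beam is about 68 px at ~460 px/m, which is 150 mm, so I choose it. The clip (red handle, silver legs) is at (470,195) in top and (203,183) in scene; the red screwdriver and red cup are not it. Next is a close crop.

```bash
python3 - <<'E'
from h import *
a=cv2.imread('pics/top0.png');b=cv2.imread('pics/scene0.png')
c=lambda im,u,v,w,h,s:cv2.resize(im[v:v+h,u:u+w],(w*s,h*s),interpolation=cv2.INTER_CUBIC)
T=np.hstack([c(a,280,130,100,90,4),c(a,435,170,66,60,6)[:360,:396]]); B=np.hstack([c(b,220,240,90,90,4)[:360,:360],c(b,185,160,40,50,6)[:300]if 0 else cv2.copyMakeBorder(c(b,185,160,60,50,6),0,60,0,0,cv2.BORDER_CONSTANT)])
T=T[:, :796];B=cv2.copyMakeBorder(B,0,0,0,796-B.shape[1],cv2.BORDER_CONSTANT)
im=np.vstack([T,B]);cv2.imwrite('pics/c1.png',cv2.resize(im,None,fx=.83,fy=.83))
for uv in [(288,185),(352,208),(306,148),(367,170)]:print(uv,atz('top',[uv],0.0125))
print('tops',atz('top',[(326,168)],.1),atz('scene',[(260,268)],.1))
print('clip',atz('top',[(447,182),(487,206)],.034))
E
```

```text
(288, 185) [[0.60771497 0.1699884  0.0125    ]]
(352, 208) [[0.55904345 0.02827523 0.0125    ]]
(306, 148) [[0.69184095 0.13246798 0.0125    ]]
(367, 170) [[ 0.64422835 -0.00324657  0.0125    ]]
tops [[0.62408906 0.08505785 0.1       ]] [[0.62590782 0.08890774 0.1       ]]
clip [[ 0.61506456 -0.17210122  0.034     ]
 [ 0.56472215 -0.25560045  0.034     ]]
```

View pics/c1.png

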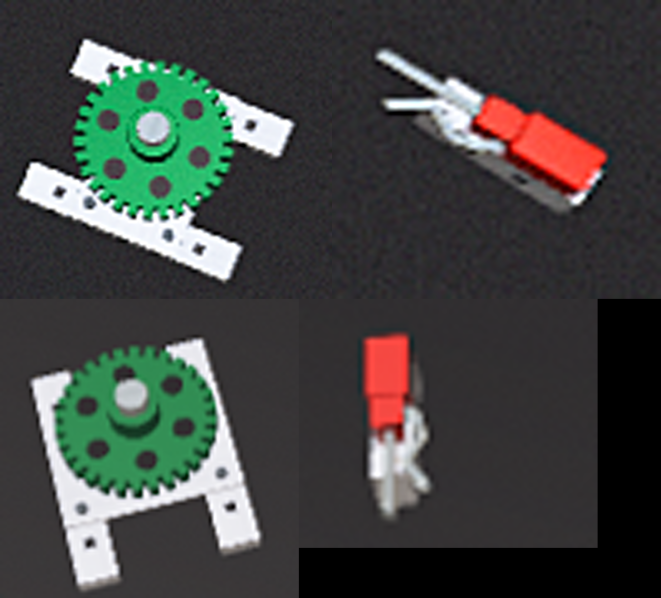

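The crop confirms the choice. The medium stand has its gear raised and the hub under the axle top. The clip's straight leg is on the upper side with its tip at crop (380,55), and the bent leg is on its +y side with z up. Now I fit the poses from both views.

```bash
python3 - <<'E'
from h import *
from scipy.optimize import least_squares
def src(p,ox,oy,s,u,v): p=np.array(p,float)/.83; return (p-[ox/.83,oy/.83]+.5)/s-.5+[u,v]
T=lambda p:src(p,0,0,4,280,130); C=lambda p:src(p,332,0,6,435,170)
S=lambda p:src(p,0,299,4,220,240); SC=lambda p:src(p,299,299,6,185,160)
def fit(obs,x0,sym=False):
    def res(p,raw=False):
        c,s=np.cos(p[2]),np.sin(p[2]); r=[]
        for n,uv,X in obs:
            Xw=[p[0]+c*X[0]-s*X[1],p[1]+s*X[0]+c*X[1],X[2]]; r+=list(proj(n,Xw)[0]-uv)
        return np.array(r)
    f=least_squares(res,x0,loss='soft_l1'); print(f.x,np.degrees(f.x[2]));print(res(f.x).reshape(-1,2).round(1).tolist()); return f.x
yaw=np.arctan2(-.1417,-.0487)  # +x direction guess: toward -y
h=[.075,.0575,.0325]
z=.012
# x toward image right; +y side = left of it = upward image
obs=[]
for p,X in [((33,162),(-1,-.0325)),((17,195),(-1,-.0575)),((229,279),(1,-.0575)),((243,243),(1,-.0325)),((85,39),(-1,.0575)),((70,70),(-1,.0325)),((280,156),(1,.0325)),((293,124),(1,.0575))]:
    obs.append(('top',T(p),(X[0]*.075,X[1],z)))
f=fit(obs,[.625,.083,yaw]); print(proj('scene',[[f[0],f[1],.1]]), )
obs2=list(obs)
c,s=np.cos(f[2]),np.sin(f[2]);cor=[(a*.075,b,z) for a in(-1,1) for b in(-.0575,-.0325,.0325,.0575)]
for p in [(78,583),(118,575),(260,541),(222,549),(32,381),(203,338)]:
    uv=S(p); d=[np.linalg.norm(proj('scene',[f[0]+c*X[0]-s*X[1],f[1]+s*X[0]+c*X[1],z])[0]-uv) for X in cor]; i=np.argmin(d);print(d[i],cor[i]); obs2.append(('scene',uv,cor[i]))
f=fit(obs2,f)
for n,o,p in(('top',T,(153,127)),('scene',S,(131,395))):
  for zz in(.09,.1,.11):print(n,zz,proj(n,[f[0],f[1],zz])-o(p))
oc=[('top',C(p),X) for p,X in [((379,55),(.08,0,.034)),((607,152),(-.022,-.01,.043)),((577,193),(-.022,.01,.043)),((531,113),(.014,-.01,.043)),((511,150),(.014,.01,.043)),((492,95),(.032,-.007,.042)),((476,127),(.032,.007,.042))]]
g=fit(oc,[.58,-.235,np.arctan2(.083,.05)])
oc+=[('scene',SC(p),X) for p,X in [((390,515),(.08,0,.034)),((408,335),(-.022,.01,.043)),((364,338),(-.022,-.01,.043)),((410,396),(.014,.01,.043)),((366,397),(.014,-.01,.043))]]
g=fit(oc,g)
E
```

```text
[ 0.62667372  0.08535578 -1.93974717] -111.13932598723407
[[0.0, -0.3], [0.4, 0.0], [-0.3, 0.2], [-0.2, 0.6], [0.0, -0.1], [0.2, 0.7], [-0.2, -0.2], [0.1, -0.9]]
[[258.67031475 266.96438755]]
1.1142916309189923 (-0.075, 0.0575, 0.012)
0.41280713082352266 (-0.075, 0.0325, 0.012)
0.7220511160475389 (-0.075, -0.0575, 0.012)
0.18514424600293833 (-0.075, -0.0325, 0.012)
0.6113353435942792 (0.075, 0.0575, 0.012)
0.9726047126406101 (0.075, -0.0575, 0.012)
[ 0.62634629  0.08521034 -1.94502042] -111.44146130800095
[[0.1, -0.4], [0.4, -0.0], [-0.5, 0.5], [-0.3, 0.9], [0.3, -0.1], [0.4, 0.7], [-0.2, 0.1], [0.2, -0.6], [0.2, 0.8], [0.1, 0.2], [0.1, -0.7], [-0.3, -0.0], [-0.1, 0.2], [-0.4, 0.7]]
top 0.09 [[0.32458376 0.31360773]]
top 0.1 [[ 0.2397435  -0.98240222]]
top 0.11 [[ 0.1529752  -2.30790918]]
scene 0.09 [[0.14244976 0.78506791]]
scene 0.1 [[-0.31681446 -1.71442984]]
scene 0.11 [[-0.78313971 -4.25370222]]
[ 0.57715589 -0.23463397  1.03997878] 59.586395097735306
[[-0.1, 0.1], [0.1, 0.5], [1.3, 0.3], [0.3, -0.5], [-0.5, 0.1], [-0.3, 0.1], [-0.4, -0.8]]
[ 0.57727919 -0.23494466  1.03990996] 59.58245154524093
[[0.1, 0.1], [0.3, 0.4], [1.5, 0.3], [0.4, -0.5], [-0.4, 0.1], [-0.1, 0.0], [-0.3, -0.8], [0.4, 0.7], [0.1, 0.1], [0.6, 0.4], [-0.2, -0.5], [0.1, 0.2]]
```

```bash
cat >> h.py <<'E'
A=np.array([.6263,.0852]); YH=np.radians(68.56); CL=np.array([.5773,-.2349]); YC=np.radians(59.58)
def down(yaw): # tool x along yaw, z down
    c,s=np.cos(yaw),np.sin(yaw); return Ro.from_matrix(np.array([[c,s,0],[s,-c,0],[0,0,-1.]]))
uh=np.array([np.cos(YH),np.sin(YH)])
def go(xy,z,yaw):
    o=get_obs(); d,r=delta([*xy,z],down(yaw)); print('t',round(o['t'],2),'pos',o['tool_pos'].round(4) if hasattr(o['tool_pos'],'round') else o['tool_pos'],'F',np.round(o['contact_force'],1),'op',round(o['opening'],4),'DELTA cm',d,'rot',r.round(3))
E
python3 -c "
from h import *
go(A-.035*uh,.2,YH)"
```

```text
t 0.1 pos [0.2045 0.59   0.2382] F [-0.2 -0.1  0.1] op 0.0858 DELTA cm [-56.25 -37.36   3.87] rot [-2.000e-03  1.000e-03  1.611e+00]
```

```bash
python3 -m jog '[[-8,-5,0,0,0,0.2,255],[-16,-10,0,0,0,0.4,255],[-24,-15,0,0,0,0.6,255],[-30,-20,0,0,0,0.8,255],[-37,-25,1,0,0,0.9,255],[-44,-29,2,0,0,1.0,255],[-50,-33,3,0,0,1.0,255],[-56.2,-37.3,3.9,0,0,1.0,255]]' 60
python3 -c "
from h import *
go(A-.035*uh,.15,YH)"
```

```text
t: 0.77
tool_pos: [0.408, 0.3245, 0.2278]
tool_rot: [1.95, 2.462, -0.003]
contact_force: [0.9, 1.0, 0.1]
opening: -0.0001
t 0.77 pos [0.408  0.3245 0.2278] F [0.9 1.  0.1] op -0.0001 DELTA cm [-31.16  13.79   7.81] rot [-0.001  0.002  0.605]
```

```bash
python3 -m jog '[[-31.2,13.8,3,0,0,0.6,255],[-31.2,13.8,3,0,0,0.6,255],[-31.2,13.8,4,0,0,0.6,255],[-31.2,13.8,5,0,0,0.6,255],[-31.2,13.8,6,0,0,0.6,255],[-31.2,13.8,7,0,0,0.6,255],[-31.2,13.8,7.8,0,0,0.605,255],[-31.2,13.8,7.8,0,0,0.605,255]]'
python3 -c "
from h import *
go(A-.035*uh,.08,YH)"
```

```text
t: 1.43
tool_pos: [0.6029, 0.0658, 0.1567]
tool_rot: [2.595, 1.769, -0.002]
contact_force: [0.4, 0.2, -0.0]
opening: -0.0
t 1.43 pos [0.6029 0.0658 0.1567] F [ 0.4  0.2 -0. ] op -0.0 DELTA cm [-0.82  1.47  7.67] rot [-0.     0.002 -0.   ]
```

```bash
python3 -m jog '[[-0.8,1.5,0,0,0,0,255],[-0.8,1.5,1,0,0,0,255],[-0.8,1.5,3,0,0,0,255],[-0.8,1.5,5,0,0,0,255],[-0.8,1.5,6.5,0,0,0,255],[-0.8,1.5,7.6,0,0,0,255],[-0.8,1.5,7.7,0,0,0,255]]'
python3 -c "
from h import *
snap('scene','s1.png'); snap('top','t1.png')
a=cv2.imread('pics/t1.png')[120:220,270:390];b=cv2.imread('pics/s1.png')[170:340,190:340]
cv2.imwrite('pics/c2.png',np.hstack([cv2.resize(a,(400,333)),cv2.resize(b,(353,400))[:333]]))
go(A-.035*uh,.046,YH)"
```

```text
t: 2.02
tool_pos: [0.6116, 0.0539, 0.0769]
tool_rot: [-2.593, -1.769, 0.008]
contact_force: [0.4, 0.7, -0.0]
opening: 0.0001
t 2.12 pos [0.6135 0.0535 0.0798] F [-0.5 -0.7 -0.8] op -0.0002 DELTA cm [-0.08  0.03  3.38] rot [-0.001  0.002  0.   ]
```

View pics/c2.png

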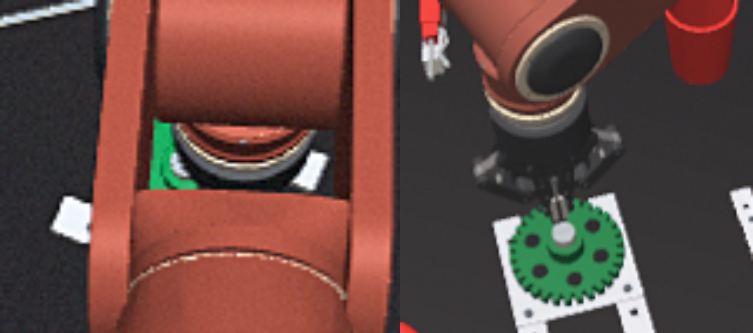

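The picture shows the closed fingers over the disc's rear face, clear of hub and axle. I press down.

```bash
python3 -m jog '[[0,0,0.4,0,0,0,255],[0,0,0.8,0,0,0,255],[0,0,1.2,0,0,0,255],[0,0,1.6,0,0,0,255],[0,0,2,0,0,0,255],[0,0,2.4,0,0,0,255],[0,0,2.8,0,0,0,255],[0,0,2.9,0,0,0,255]]'
python3 -c "
from h import *
go(A-.035*uh,.046,YH)"
```

```text
t: 2.78
tool_pos: [0.6137, 0.0534, 0.0503]
tool_rot: [2.595, 1.77, -0.002]
contact_force: [1.2, -0.1, 3.3]
opening: -0.0003
t 2.78 pos [0.6137 0.0534 0.0503] F [ 1.2 -0.1  3.3] op -0.0003 DELTA cm [-0.08  0.01  0.43] rot [-0.     0.002  0.001]
```

```bash
python3 -m jog '[[0,0,0.2,0,0,0,255],[0,0,0.3,0,0,0,255],[0,0,0.35,0,0,0,255],[0,0,0.4,0,0,0,255],[0,0,0.4,0,0,0,255]]'; python3 -m jog '[[0,0,0.1,0,0,0,255],[0,0,0.1,0,0,0,255]]'
```

```text
t: 3.2
tool_pos: [0.6135, 0.0533, 0.0461]
tool_rot: [2.595, 1.77, -0.003]
contact_force: [1.4, 1.4, 2.3]
opening: -0.0003
t: 3.37
tool_pos: [0.6136, 0.0533, 0.046]
tool_rot: [2.595, 1.77, -0.004]
contact_force: [-1.9, 0.5, 7.5]
opening: -0.0002
```

```bash
python3 -m jog '[[0,0,0.1,0,0,0,255],[0,0,0.2,0,0,0,255],[0,0,0.2,0,0,0,255]]'
python3 -m jog '[[0,0,0.1,0,0,0,255],[0,0,0.15,0,0,0,255],[0,0,0.15,0,0,0,255]]'
```

```text
t: 3.62
tool_pos: [0.6137, 0.0532, 0.0459]
tool_rot: [2.595, 1.77, -0.005]
contact_force: [-4.4, 1.0, 12.5]
opening: 0.0
t: 3.87
tool_pos: [0.6136, 0.0533, 0.0459]
tool_rot: [-2.595, -1.771, 0.006]
contact_force: [-2.6, 0.4, 10.9]
opening: -0.0001
```

Home: it stops firmly at z = 0.046 (tips at 38 mm) with 12 N. Next I go up and over the axle to feel its top.

```bash
python3 -m jog '[[0,0,-2,0,0,0,255],[0,0,-5,0,0,0,255],[0,0,-8,0,0,0,255],[0.5,0,-8.5,0,0,0,255],[2,0,-8.5,0,0,0,255],[3.4,0,-8.5,0,0,0,255],[3.4,0,-8.5,0,0,0,255]]'
python3 -c "
from h import *
go(A,.118,YH)"
```

```text
t: 4.45
tool_pos: [0.6255, 0.0876, 0.1284]
tool_rot: [-2.591, -1.772, 0.01]
contact_force: [-0.5, -0.6, -0.3]
opening: 0.0004
t 4.45 pos [0.6255 0.0876 0.1284] F [-0.5 -0.6 -0.3] op 0.0004 DELTA cm [-0.19  0.16  1.04] rot [-0.006  0.004  0.003]
```

```bash
python3 -m jog '[[-0.2,0.15,0.3,0,0,0,255],[-0.2,0.15,0.6,0,0,0,255],[-0.2,0.15,0.9,0,0,0,255],[-0.2,0.15,1.2,0,0,0,255],[-0.2,0.15,1.4,0,0,0,255],[-0.2,0.15,1.6,0,0,0,255],[-0.2,0.15,1.8,0,0,0,255],[-0.2,0.15,2,0,0,0,255]]'
```

```text
t: 5.12
tool_pos: [0.6262, 0.085, 0.1084]
tool_rot: [-2.591, -1.772, 0.01]
contact_force: [0.4, 0.8, 0.5]
opening: -0.0006
```

```bash
python3 -m jog '[[0,0,0.15,0,0,0,255],[0,0,0.3,0,0,0,255],[0,0,0.45,0,0,0,255],[0,0,0.6,0,0,0,255],[0,0,0.6,0,0,0,255]]';python3 -m jog '[[0,0,0.15,0,0,0,255],[0,0,0.3,0,0,0,255],[0,0,0.4,0,0,0,255],[0,0,0.4,0,0,0,255]]'
```

```text
t: 5.53
tool_pos: [0.6259, 0.085, 0.102]
tool_rot: [-2.591, -1.772, 0.01]
contact_force: [0.1, 0.7, 0.7]
opening: -0.0
t: 5.87
tool_pos: [0.6264, 0.085, 0.1012]
tool_rot: [-2.591, -1.772, 0.01]
contact_force: [-7.1, -0.2, 13.2]
opening: 0.0001
```

Top felt at about 93.3 mm, so the hole is at 71.3 mm, which agrees with the ~93 mm seen in the images. Next, the clip.

```bash
python3 -m jog '[[0,0,-2,0,0,0,255],[0,0,-4,0,0,0,255]]'
python3 -c "
from h import *
go(CL,.13,YC)"
```

```text
t: 6.03
tool_pos: [0.6258, 0.0851, 0.1409]
tool_rot: [-2.59, -1.771, 0.013]
contact_force: [-0.8, -0.1, 0.7]
opening: 0.0
t 6.03 pos [0.6258 0.0851 0.1409] F [-0.8 -0.1  0.7] op 0.0 DELTA cm [-31.57   7.09   1.19] rot [-0.008  0.005  0.16 ]
```

```bash
python3 -m jog '[[-4,1,0,0,0,0.08,0],[-8,2,0,0,0,0.16,0],[-12,3,0,0,0,0.16,0],[-16,4,0,0,0,0.16,0],[-20,5,0.5,0,0,0.16,0],[-24,6,1,0,0,0.16,0],[-28,6.5,1,0,0,0.16,0],[-31.6,7.1,1.2,0,0,0.16,0]]'
python3 -m jog '[[0,0,0,0,0,0,0],[0,0,0,0,0,0,0],[0,0,0,0,0,0,0]]'
python3 -c "
from h import *
go(CL,.05,YC)
snap('scene','s3.png');b=cv2.imread('pics/s3.png')[100:250,130:280]
cv2.imwrite('pics/c3.png',cv2.resize(b,(600,600)))"
```

```text
t: 6.7
tool_pos: [0.5766, -0.2375, 0.1299]
tool_rot: [-2.725, -1.558, 0.014]
contact_force: [0.1, -0.2, -0.6]
opening: 0.0853
t: 6.95
tool_pos: [0.5766, -0.2372, 0.1299]
tool_rot: [-2.725, -1.558, 0.013]
contact_force: [-1.2, 0.3, -0.5]
opening: 0.0854
t 6.95 pos [ 0.5766 -0.2372  0.1299] F [-1.2  0.3 -0.5] op 0.0854 DELTA cm [ 0.28 -0.    7.99] rot [-0.007  0.006 -0.001]
```

View pics/c3.png

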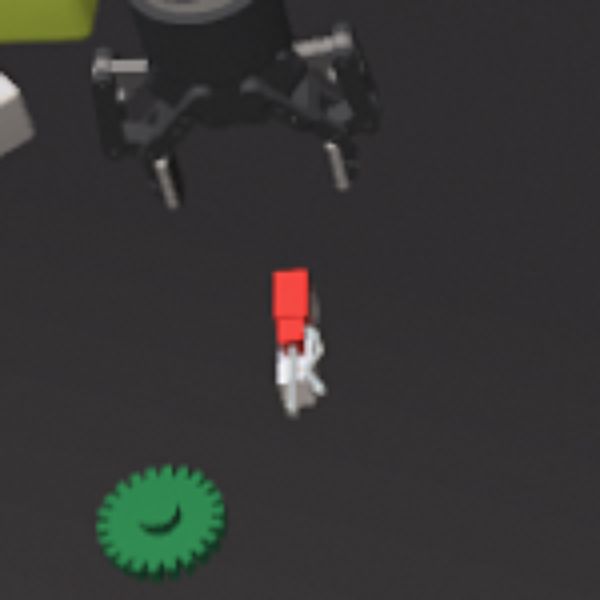

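The jaws straddle the clip (grip at crop (290,293)), and the spare gear is well away. I descend and grip.

```bash
python3 -m jog '[[0.3,0,2,-0.007,0.006,0,0],[0.3,0,4,-0.007,0.006,0,0],[0.3,0,6,-0.007,0.006,0,0],[0.3,0,8,-0.007,0.006,0,0],[0.3,0,9.5,-0.007,0.006,0,0],[0.3,0,10.5,-0.007,0.006,0,0],[0.3,0,10.75,-0.007,0.006,0,0],[0.3,0,10.75,-0.007,0.006,0,0]]'
python3 -c "
from h import *
go(CL,.0225,YC)"
```

```text
t: 7.67
tool_pos: [0.5773, -0.2328, 0.0218]
tool_rot: [-2.724, -1.562, 0.001]
contact_force: [-0.6, -0.2, 0.2]
opening: 0.0857
t 7.67 pos [ 0.5773 -0.2328  0.0218] F [-0.6 -0.2  0.2] op 0.0857 DELTA cm [-0.18  0.1  -0.07] rot [-0.001 -0.     0.002]
```

```bash
python3 -m jog '[[-0.2,0.1,-0.05,0,0,0,100],[-0.2,0.1,-0.05,0,0,0,160],[-0.2,0.1,-0.05,0,0,0,255],[-0.2,0.1,-0.05,0,0,0,255],[-0.2,0.1,-0.05,0,0,0,255],[-0.2,0.1,-0.05,0,0,0,255],[-0.2,0.1,-0.05,0,0,0,255],[-0.2,0.1,-0.05,0,0,0,255]]' 90
python3 -m jog '[[0,0,0,0,0,0,255],[0,0,0,0,0,0,255],[0,0,0,0,0,0,255]]'
python3 -c "
from h import *
go(CL,.0225,YC)"
```

```text
t: 8.33
tool_pos: [0.5775, -0.2353, 0.0231]
tool_rot: [-2.725, -1.563, -0.0]
contact_force: [-1.0, 1.6, 5.4]
opening: 0.0187
t: 8.58
tool_pos: [0.5775, -0.2354, 0.0231]
tool_rot: [-2.725, -1.563, -0.0]
contact_force: [-0.3, 1.1, 2.1]
opening: 0.0186
t 8.58 pos [ 0.5775 -0.2354  0.0231] F [-0.3  1.1  2.1] op 0.0186 DELTA cm [ 0.03 -0.04  0.06] rot [-0.    -0.     0.001]
```

```bash
python3 -m jog '[[0,0,-1,0,0,0,255],[0,0,-3,0,0,0,255],[0,0,-6,0,0,0,255],[0,0,-8,0,0,0,255],[0,0,-8,0,0,0,255]]'
python3 -c "
from h import *
go(A-.13*uh,.0604,YH)"
```

```text
t: 9.0
tool_pos: [0.5806, -0.237, 0.1093]
tool_rot: [2.719, 1.559, 0.008]
contact_force: [0.2, -0.8, 0.6]
opening: 0.0187
t 9.0 pos [ 0.5806 -0.237   0.1093] F [ 0.2 -0.8  0.6] op 0.0187 DELTA cm [ 17.27 -10.36   4.8 ] rot [ 0.009  0.    -0.155]
```

```bash
python3 -m jog '[[3,-2,0,0,0,-0.05,255],[6,-4,0,0,0,-0.1,255],[9,-6,0,0,0,-0.155,255],[12,-8,0,0,0,-0.155,255],[15,-9.5,0,0,0,-0.155,255],[17.3,-10.4,1,0,0,-0.155,255],[17.3,-10.4,3,0,0,-0.155,255],[17.3,-10.4,4.8,0,0,-0.155,255]]'
python3 -m jog '[[0,0,0,0,0,0,255],[0,0,0,0,0,0,255]]'
python3 -c "
from h import *
go(A-.13*uh,.0604,YH)
for n in('top','scene'):
  snap(n,n+'4.png')
  p=[[*(A-d*uh),.0713] for d in(.05,.01,0)]; print(n,proj(n,p).round(1).tolist())
a=cv2.imread('pics/top4.png')[130:230,290:390];b=cv2.imread('pics/scene4.png')[200:300,200:300]
cv2.imwrite('pics/c4.png',np.hstack([cv2.resize(x,(400,400),interpolation=2) for x in(a,b)]))"
```

```text
t: 9.67
tool_pos: [0.5784, -0.0335, 0.0596]
tool_rot: [2.586, 1.768, 0.007]
contact_force: [-0.2, -0.0, -1.7]
opening: 0.0191
t: 9.83
tool_pos: [0.5766, -0.0329, 0.0574]
tool_rot: [2.589, 1.771, 0.002]
contact_force: [-0.0, -0.6, -0.8]
opening: 0.0186
t 9.83 pos [ 0.5766 -0.0329  0.0574] F [-0.  -0.6 -0.8] op 0.0186 DELTA cm [-0.19  0.32 -0.3 ] rot [0.005 0.002 0.003]
top [[348.5, 179.6], [330.7, 172.4], [326.2, 170.6]]
scene [[254.7, 253.6], [259.0, 269.7], [260.1, 273.9]]
```

View pics/c4.png

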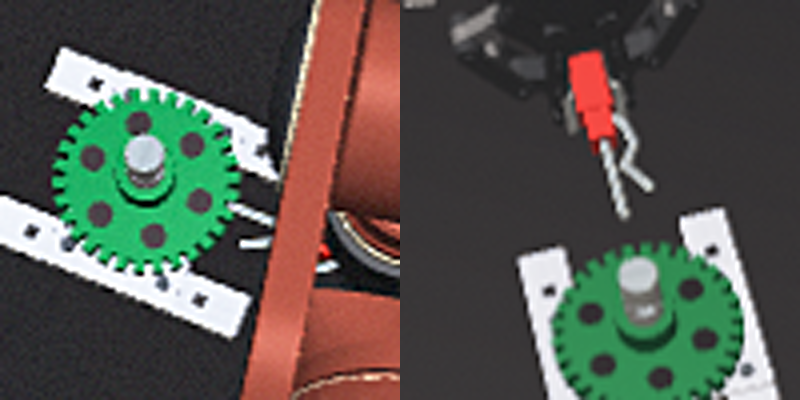

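The clip is held square with the bent leg to the robot's side; its tip is at top (348.5,181.5) and scene (256.4,254). I correct the offsets and then measure the tip against expectation.

```bash
python3 -m jog '[[-0.1,0.15,-0.15,0.005,0.002,0.003,255],[-0.2,0.3,-0.3,0.005,0.002,0.003,255],[-0.2,0.3,-0.3,0.005,0.002,0.003,255],[-0.2,0.3,-0.3,0.005,0.002,0.003,255]]'
python3 -c "
from h import *
go(A-.13*uh,.0604,YH)
o=get_obs();R=Ro.from_rotvec(o['tool_rot']).as_matrix();p=np.array(o['tool_pos'])-.0109*R[:,2];ims=[]
for n,(u,v) in(('top',(320,150)),('scene',(225,215))):
  im=snap(n,n+'5.png'); print(n,'exp nose/tip/axis',proj(n,[p+.033*R[:,0],p+.08*R[:,0],[*A,.0713]]).round(1).tolist())
  ims.append(cv2.resize(im[v:v+50,u:u+50],(400,400),interpolation=2))
cv2.imwrite('pics/c5.png',np.hstack(ims))"
```

```text
t: 10.27
tool_pos: [0.5816, -0.0372, 0.0643]
tool_rot: [2.593, 1.765, 0.008]
contact_force: [0.5, 0.4, -0.2]
opening: 0.0186
t 10.27 pos [ 0.5816 -0.0372  0.0643] F [ 0.5  0.4 -0.2] op 0.0186 DELTA cm [ 0.03 -0.31  0.38] rot [ 0.007 -0.002 -0.001]
top exp nose/tip/axis [[370.6, 186.4], [349.3, 177.8], [326.2, 170.6]]
scene exp nose/tip/axis [[248.3, 234.5], [253.1, 252.8], [260.1, 273.9]]
```

View pics/c5.png

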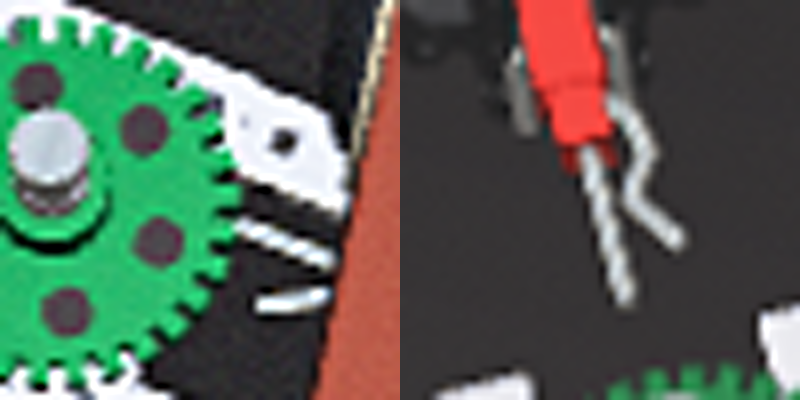

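The tip is seen at top (349.5,178) and scene (253.2,252.3), against expected (349.3,177.8) and (253.1,252.8), so the clip sits in the hand as modelled. I let the arm settle, then correct.

```bash
python3 -m jog '[[0,0,0,0,0,0,255],[0,0,0,0,0,0,255],[0,0,0,0,0,0,255]]'
python3 -c "
from h import *
go(A-.11*uh,.0604,YH)"
```

```text
t: 10.62
tool_pos: [0.5809, -0.0369, 0.0635]
tool_rot: [2.593, 1.766, 0.007]
contact_force: [0.5, -0.9, -0.4]
opening: 0.0185
t 10.62 pos [ 0.5809 -0.0369  0.0635] F [ 0.5 -0.9 -0.4] op 0.0185 DELTA cm [ 2.02 -0.24  0.31] rot [ 0.005 -0.001 -0.001]
```

```bash
python3 -m jog '[[0.5,-0.1,0.1,0.003,0,0,255],[1,-0.2,0.2,0.005,0,0,255],[1.5,-0.24,0.3,0.005,0,0,255],[1.8,-0.24,0.3,0.005,0,0,255],[1.8,-0.24,0.3,0.005,0,0,255],[1.8,-0.24,0.3,0.005,0,0,255],[1.8,-0.24,0.3,0.005,0,0,255]]'
python3 -m jog '[[0,0,0,0,0,0,255],[0,0,0,0,0,0,255]]'
python3 -c "
from h import *
go(A-.096*uh,.0604,YH)"
```

```text
t: 11.2
tool_pos: [0.5853, -0.0192, 0.0605]
tool_rot: [-2.596, -1.769, -0.002]
contact_force: [-0.6, -0.3, -0.4]
opening: 0.0187
t: 11.37
tool_pos: [0.5853, -0.0194, 0.0606]
tool_rot: [-2.596, -1.768, -0.002]
contact_force: [0.0, -0.4, -1.1]
opening: 0.0187
t 11.37 pos [ 0.5853 -0.0194  0.0606] F [ 0.  -0.4 -1.1] op 0.0187 DELTA cm [ 1.63 -0.01  0.02] rot [ 0.001 -0.001 -0.001]
```

```bash
python3 -m jog '[[0.4,0,0,0,0,0,255],[0.8,0,0,0,0,0,255],[1.2,0,0,0,0,0,255],[1.6,0,0,0,0,0,255],[1.8,0,0,0,0,0,255],[2.0,0,0,0,0,0,255],[2.0,0,0,0,0,0,255],[2.0,0,0,0,0,0,255]]'
python3 -c "
from h import *
go(A-.086*uh,.0604,YH)
ims=[]
for n,(u,v) in(('top',(300,145)),('scene',(235,235))):
  im=snap(n,n+'6.png'); print(n,proj(n,[[*(A-d*uh),.0713] for d in(.04,.012)]+[[*A,.0933]]).round(1).tolist())
  ims.append(cv2.resize(im[v:v+50,u:u+50],(400,400),interpolation=2))
cv2.imwrite('pics/c6.png',np.hstack(ims))"
```

```text
t: 12.03
tool_pos: [0.5926, -0.0006, 0.0605]
tool_rot: [-2.596, -1.769, -0.002]
contact_force: [0.4, -0.8, -1.8]
opening: 0.0185
t 12.03 pos [ 0.5926 -0.0006  0.0605] F [ 0.4 -0.8 -1.8] op 0.0185 DELTA cm [ 0.62 -0.    0.02] rot [ 0.001 -0.001 -0.   ]
top [[344.1, 177.8], [331.5, 172.7], [326.0, 167.8]]
scene [[255.8, 257.5], [258.8, 268.9], [259.1, 268.5]]
```

View pics/c6.png

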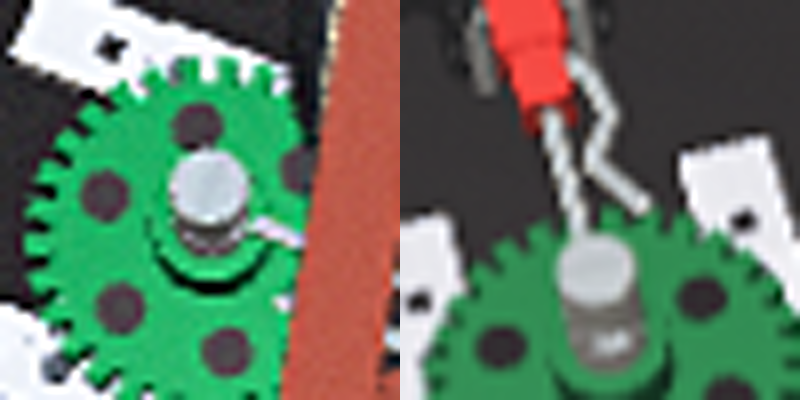

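The axle top is seen at (326,168.3) and (259.4,268.7), within 0.5 px of the prediction, and the leg is on line in front of the hole. I insert slowly.

```bash
python3 -m jog '[[0.15,0,0,0,0,0,255],[0.3,0,0,0,0,0,255],[0.45,0,0,0,0,0,255],[0.6,0,0,0,0,0,255],[0.6,0,0,0,0,0,255]]'
python3 -m jog '[[0,0,0,0,0,0,255]]'
python3 -c "
from h import *
go(A-.076*uh,.0604,YH)"
```

```text
t: 12.55
tool_pos: [0.5949, 0.005, 0.0606]
tool_rot: [-2.596, -1.769, -0.002]
contact_force: [0.1, 0.0, -1.4]
opening: 0.0188
t: 12.63
tool_pos: [0.5949, 0.0051, 0.0606]
tool_rot: [-2.596, -1.769, -0.002]
contact_force: [-0.1, -1.1, -0.7]
opening: 0.0186
t 12.63 pos [0.5949 0.0051 0.0606] F [-0.1 -1.1 -0.7] op 0.0186 DELTA cm [ 1.   -0.    0.02] rot [ 0.001 -0.001 -0.   ]
```

It is 4 mm inside without force. I continue.

```bash
python3 -m jog '[[0.3,0,0,0,0,0,255],[0.6,0,0,0,0,0,255],[0.9,0,0,0,0,0,255],[1.2,0,0,0,0,0,255],[1.5,0,0,0,0,0,255],[1.8,0,0,0,0,0,255],[1.8,0,0,0,0,0,255]]' 115
python3 -c "
from h import *
go(A-.042*uh,.0604,YH)"
```

```text
t: 13.22
tool_pos: [0.6017, 0.0224, 0.0606]
tool_rot: [-2.596, -1.77, -0.003]
contact_force: [0.2, -0.2, -0.9]
opening: 0.0182
t 13.22 pos [0.6017 0.0224 0.0606] F [ 0.2 -0.2 -0.9] op 0.0182 DELTA cm [ 2.54 -0.    0.03] rot [ 0.001 -0.001  0.   ]
```

```bash
python3 -m jog '[[0.2,0,0,0,0,0,255],[0.4,0,0,0,0,0,255],[0.6,0,0,0,0,0,255],[0.8,0,0,0,0,0,255],[0.8,0,0,0,0,0,255]]'
python3 -m jog '[[0.2,0,0,0,0,0,255],[0.4,0,0,0,0,0,255],[0.4,0,0,0,0,0,255]]'
python3 -m jog '[[0.2,0,0,0,0,0,255],[0.4,0,0,0,0,0,255],[0.4,0,0,0,0,0,255]]'
python3 -c "
from h import *
go(A-.042*uh,.0604,YH)"
```

```text
t: 13.63
tool_pos: [0.6041, 0.0303, 0.0603]
tool_rot: [-2.594, -1.77, -0.001]
contact_force: [-1.6, -0.1, -0.4]
opening: 0.0182
t: 13.88
tool_pos: [0.6043, 0.0341, 0.0594]
tool_rot: [-2.592, -1.769, 0.004]
contact_force: [-3.7, -0.2, -0.7]
opening: 0.0181
t: 14.13
tool_pos: [0.6051, 0.0375, 0.0593]
tool_rot: [-2.592, -1.769, 0.007]
contact_force: [-3.7, -2.0, -0.6]
opening: 0.0184
t 14.13 pos [0.6051 0.0375 0.0593] F [-3.7 -2.  -0.6] op 0.0184 DELTA cm [ 1.01  0.23 -0.11] rot [-0.005  0.002  0.001]
```

```bash
python3 -m jog '[[0.15,0.1,-0.05,-0.005,0.002,0,255],[0.3,0.2,-0.1,-0.005,0.002,0,255],[0.45,0.23,-0.1,-0.005,0.002,0,255],[0.6,0.23,-0.1,-0.005,0.002,0,255],[0.75,0.23,-0.1,-0.005,0.002,0,255],[0.9,0.23,-0.1,-0.005,0.002,0,255],[0.9,0.23,-0.1,-0.005,0.002,0,255]]'
python3 -c "
from h import *
go(A-.042*uh,.0604,YH)"
```

```text
t: 14.72
tool_pos: [0.6095, 0.0468, 0.0595]
tool_rot: [-2.591, -1.768, -0.0]
contact_force: [-2.6, 4.9, -1.8]
opening: 0.0181
t 14.72 pos [0.6095 0.0468 0.0595] F [-2.6  4.9 -1.8] op 0.0181 DELTA cm [-0.01  0.16 -0.09] rot [-0.004 -0.003  0.001]
```

The reaction now pulls forward (+4.9 N), so it has snapped over. I push until the nose touches.

```bash
python3 -m jog '[[0.1,0.1,-0.05,-0.004,-0.003,0,255],[0.2,0.15,-0.1,-0.004,-0.003,0,255],[0.3,0.15,-0.1,-0.004,-0.003,0,255],[0.3,0.15,-0.1,-0.004,-0.003,0,255]]'
python3 -m jog '[[0.15,0,0,0,0,0,255],[0.3,0,0,0,0,0,255],[0.3,0,0,0,0,0,255]]'
python3 -c "
from h import *
go(A-.042*uh,.0604,YH)
o=get_obs();print(np.array(o['contact_force'])[:2]@uh)"
```

```text
t: 15.05
tool_pos: [0.6098, 0.0473, 0.0596]
tool_rot: [2.594, 1.772, -0.012]
contact_force: [-9.8, -7.1, 2.6]
opening: 0.0177
t: 15.3
tool_pos: [0.6097, 0.0473, 0.0597]
tool_rot: [2.591, 1.771, -0.022]
contact_force: [-8.7, -11.6, 3.9]
opening: 0.018
t 15.3 pos [0.6097 0.0473 0.0597] F [ -8.7 -11.6   3.9] op 0.018 DELTA cm [-0.07  0.16 -0.07] rot [-0.006  0.013  0.002]
-14.037331920715001
```

It stops firmly at 14 N with the nose on the axle. I release and lift away.

```bash
python3 -m jog '[[-0.05,0.05,0,0,0,0,255],[-0.05,0.05,0,0,0,0,180],[-0.05,0.05,0,0,0,0,120],[-0.05,0.05,0,0,0,0,60],[-0.05,0.05,0,0,0,0,20],[-0.05,0.05,0,0,0,0,20],[-0.05,0.05,0,0,0,0,20]]'
python3 -m jog '[[0,0,-1.5,0,0,0,20],[0,0,-3,0,0,0,20],[0,0,-5,0,0,0,20],[0,0,-8,0,0,0,20],[-3,0,-12,0,0,0,20],[-7,0,-14,0,0,0,20],[-11,0,-15,0,0,0,20],[-15,0,-15,0,0,0,20]]'
python3 -m jog '[[-4,4,0,0,0,0,20],[-8,8,0,0,0,0,20],[-12,8,0,0,0,0,20],[-16,8,0,0,0,0,20],[-16,8,0,0,0,0,20],[-16,8,0,0,0,0,20]]'
python3 -c "
from h import *
ims=[]
for n,(u,v) in(('top',(295,140)),('scene',(225,235))):
  im=snap(n,n+'7.png')
  print(n,proj(n,[[*(A+d*uh),.0713] for d in(-.064,-.010,.038)]).round(1).tolist())
  ims.append(cv2.resize(im[v:v+80,u:u+80],(400,400),interpolation=2))
cv2.imwrite('pics/c7.png',np.hstack(ims))"
```

```text
t: 15.88
tool_pos: [0.6103, 0.0467, 0.0599]
tool_rot: [2.591, 1.771, -0.022]
contact_force: [-0.3, -0.4, 0.2]
opening: 0.0784
t: 16.55
tool_pos: [0.5615, -0.0853, 0.2158]
tool_rot: [2.585, 1.77, -0.014]
contact_force: [0.0, -1.1, -0.5]
opening: 0.0791
t: 17.05
tool_pos: [0.5771, -0.268, 0.218]
tool_rot: [2.588, 1.762, -0.016]
contact_force: [-0.2, -0.6, -0.2]
opening: 0.0784
top [[354.8, 182.1], [330.7, 172.4], [309.3, 163.7]]
scene [[253.3, 248.0], [259.0, 269.7], [264.3, 290.0]]
```

View pics/c7.png

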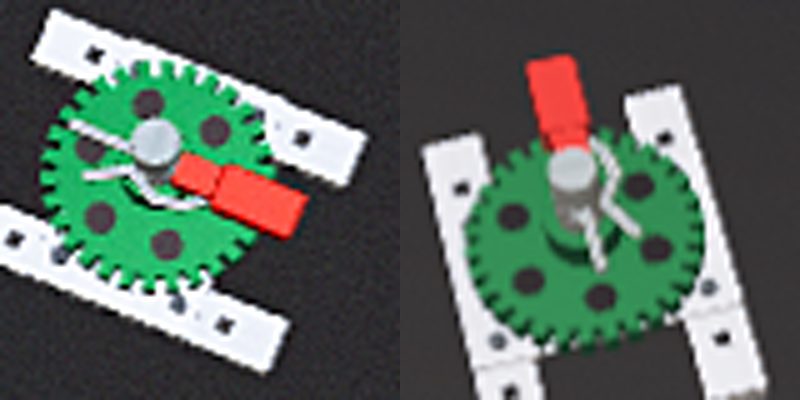

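The picture shows the straight leg through the axle, with its tip at top (309.4,164.8) against (309.3,163.7) expected when seated. The bent leg is snapped round the axle, the nose is against it, the gear is low on the beams and the robot is clear.

```bash
python3 -c "
from h import *
print(finish_job())"
```

```text
the job is handed in; nothing more can be done
None
```

The job is done and handed in at about 17 s of the 58 s allowed.

- **Gear:** I pressed the medium stand's gear down with closed fingers until it stopped firmly. The fingertips were then at about 38 mm, and the highest reading was about 13 N.
- **Hole height:** I felt the axle top at about 93.3 mm with about 15 N, which puts the hole at 71.3 mm. The camera images agreed with this.
- **Clip:** I pushed the straight leg into the hole with almost no force and drove the clip on until the bent leg snapped over. The nose then stopped against the axle at about 15 N. I opened the jaws and moved the robot clear.

The last pictures show the clip seated, with the leg's tip within about 1 px (2 mm) of where it should be. The gear looks still down in them, but I did not measure its height again after the pressing. I kept well clear of the cup, spare gear and screwdriver, but the last crops do not show them.

While riding over the axle, the bent leg pushed the hand about 2 mm sideways. I corrected part of that during the push, and about 1.6 mm was still there when I let go.

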